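# Drift a shelving gusset into line and fit its bolt

## Task

The corner gusset of this shelving frame hangs on one snug bolt and has swung out of line. Push the drift pin down through the gusset and post holes until its collar sits flat on the gusset, easing it in by feel rather than forcing it and never shoving the gusset with the gripper itself, and leave it standing there; then put the bolt through the gusset and rail holes until its head sits flat. Leave the carton, spanner and tub where they are.

Things in the scene. Friction and masses are not known exactly. Their poses are not given: they have to be found in the camera images.
- board: Plywood assembly board, 270 x 270 x 12 mm, fixed; origin under its centre, z up. A shelving frame corner is strapped on it with wooden straps (tops at 72 mm, their bolts 77): grey angle post 50 mm wide along board y, grey rail 40 mm wide along +x. On them lies the gusset, a flat bright corner plate 4 mm thick, legs 40 mm wide, its top at 66 mm. Under the holes: 4 mm of post or rail, then 46 mm of free space.
- corner_bolt (a point): Drawing place, on the gusset's top, of the snug corner bolt on which the gusset pivots: board x -45, y -45 mm. The bolt's head is 18 mm across and stands 14 mm above the gusset. (Real place: off along board y as said at post_hole. The dark holes in bare post beyond the gusset have no part in the job.)
- post_hole (a point): Drawing place of the 15 mm post hole, where the drift goes, at gusset-top height: board x -45, y +45 mm. The frame was strapped down by eye: the whole of it (post, rail, gusset, all holes alike) really lies up to 18 mm from its drawing place, either way along board y, none in x. No reading tells this: it is felt with the drift's nose, then as a side push on it in the hole, or seen. It stays put when worked on.
- rail_hole (a point): Drawing place of the 15 mm rail hole, where the bolt goes, at gusset-top height: board x +45, y -45 mm. The real hole is off along board y by the same unknown amount as the post hole (up to 18 mm). With the drift home in the post hole, the drift's own place shows this amount to about 0.5 mm.
- gusset (a joint): Turn of the gusset about the corner bolt, rad, counterclockwise from above; 0 is in line with the frame. Starts at 0.05 to 0.066: its own 15 mm holes, 90 mm from the corner bolt, then lie 4.5 to 6 mm off those below, the post one towards board -x and the rail one towards board +y. The snug bolt holds it by friction: about 7 N at a hole moves it, and it stays where it is put.
- drift: Steel drift pin, about 150 g, upright in the timber block. Origin: centre of the collar's underside, z towards the handle. Below it: 12 mm of 14 mm barrel, then a 28 mm taper to a rounded 5 mm nose, 41 mm in all. Above: collar 30 mm across, 6 mm thick, then a dark round handle 16 mm across, 56 mm long (top at 62 mm). Wedging the gusset over takes about 5 N downward.
- bolt: Steel socket-head bolt, about 45 g, upright in the timber block. Origin: centre of the head's underside, z towards the head. Round head 18 mm across, 12 mm high; shank 12 mm across, 30 mm long, its last 2.5 mm bevelled to 9 mm across.
- rack: Timber block, 150 x 56 x 50 mm high, fixed, origin at the centre of its underside. Two 16 mm holes, 46 mm deep, at x = -42 and +42 mm of its own frame; the drift's collar and the bolt's head rest on its top, either one in either hole.
- carton: Bystander: cardboard carton with a blue band, 90 x 170 x 65 mm high, loose, origin under its centre.
- spanner: Bystander: steel spanner about 190 mm long, lying loose, origin under its middle.
- tub: Bystander: round grey plastic tub, 90 mm across and 50 mm high, loose, origin under its centre.
Mind the look-alikes: they are no part of the job. There is more than one size of the drift; the job needs the middle-sized.

How it is judged:
On the way, in this order (a step that is already met when the one before it is completed fails the run):
1. the drift is pushed home through gusset and post, collar flat on the gusset, and so the holes are in line (x of drift in the frame of board between -0.048 and -0.042 m and y of drift in the frame of board between 0.024 and 0.066 m and z of drift in the frame of board between 0.062 and 0.068 m and angle between drift's own z axis and vertical below 0.08 rad and value of joint gusset between -0.022 and 0.022 rad), for 0.2 s.
2. with the drift still home, the bolt goes through gusset and rail until its head sits flat on the gusset (all of step 1 and x of bolt in the frame of board between 0.041 and 0.049 m and y of bolt in the frame of board between -0.067 and -0.023 m and z of bolt in the frame of board between 0.062 and 0.068 m and angle between bolt's own z axis and vertical below 0.08 rad), for 0.2 s.
At the end, for the whole second after the job is handed in: The gusset is within 0.022 rad of true; the drift stands in the gusset and post holes, collar within 2 mm of the gusset; the bolt stands in the gusset and rail holes, head within 2 mm of the gusset; both upright within 0.08 rad, released and at rest (all of step 2 and linear speed of each of drift, bolt below 0.02 m/s); the robot touches nothing.
It fails at once if the drift is forced: more than 60 N between it and the clamped frame or gusset (contact force between drift and board above 60 N).
It fails at once if the bolt is forced: more than 60 N between it and the clamped frame or gusset (contact force between bolt and board above 60 N).
It fails at once if the robot itself shoves the gusset, the frame or its board (more than 5 N) (contact force between any of the fingers, the arm and board above 5 N).
It fails at once if the carton, the spanner or the tub is moved by more than 20 mm (distance of any of carton, spanner, tub from where it was at the start of the episode above 0.02 m).
It also fails if it takes over 72 s, if anything falls off the work surface, if the arm or the gripper's body presses on something with over 40 N, if the wrist force passes 120 N, or if a joint passes its speed limit or range.

## Robot

A 7-joint arm with a two-finger parallel gripper is mounted at the origin on the work surface. World frame = base frame: x ahead of the robot, y to its left, z up, the work surface at z = 0. Lengths are in m, angles in rad, forces in N, time in s.
With the tool pointing down it reaches from about 0.4 to 0.85 m from the base axis. Payload 6.9 kg.
Tool frame: the origin (TCP) lies midway between the tips of the shut fingers; the grasp point (between the pads) lies behind it (ctrl.pinch_z is the z of the grasp point in the tool frame, in m); z points along the fingers, y is the direction in which the jaws open and shut (so a half turn about z gives the same grasp; the last joint's range is limited). The gripper opens to 85 mm and grips with 20 to 120 N. Pads are 22 mm wide; open, the fingers measure 114 mm over their backs; the gripper's body (76 mm by 85 mm) begins 54 mm behind the grasp point. The pads swing forward as they close: fully open they stand 13 mm farther back than shut.
Start: joints at [1.29, 0.507, -0.238, 1.5, 0.126, 1.149, -0.155], TCP at [0.235, -0.579, 0.231] pointing down, gripper open.
Joint ranges: [-3.08, 3.08], [-0.24, 2.05], [-1.43, 1.35], [0, 2.5], [-1.52, 4.66], [0.17, 1.96], [-2.89, 2.89]. Speed limits (rad/s): [2.39, 2.39, 3.14, 3.14, 3.14, 3.14, 3.14].

## Interface

Orientations are given as a unit quaternion [w, x, y, z].
In Python, from station import ctrl, get_state, vision, ticket, models gives the robot as it stands. Calls block until the motion is done:
- ctrl.movep(position, orientation): joint-space move of the TCP to a pose.
- ctrl.movel(position, frame=None, max_speed=0.15): straight line of the TCP; frame=None keeps the orientation; max_speed is the mean speed in m/s.
- ctrl.set_joints(angles): joint-space move.
- ctrl.ungrasp() and ctrl.close_gripper(force=None): open the fingers fully, or close them until they stop; force is the grip in N (None keeps the last).
- ctrl.pause(seconds).
- ctrl.ik(position, orientation): joint angles nearest the present ones, or None.
- get_state(): the state.
- vision.grab_frame(name): name is "scene" or "side" or "wrist"; returns (picture, depth): 384x512x3 uint8, blue, green, red; 384x512 float32, m along the optical axis (not along the pixel's ray), 0 where there is no reading.
- vision.camera_info(name): a dict with "mtx" (3x3 intrinsics, pixels), "R" (3x3) and "t" (3): a world point X has camera coordinates R X + t; the wrist camera has in their place "hand_eye" (4x4, takes a point from camera to tool coordinates, whose origin is the TCP and whose axes are the flange's). Camera axes: x right, y down, z forward; pixel columns grow to the right and rows downward; lengths in m; the calibration is good to about 2 mm. A picture is of the moment at which its call begins: read the wrist's pose just before it. camera_info takes no time and is no camera call.
A pose or a line that the arm cannot do raises ctrl.Unreachable and nothing moves.
- ticket.close_job(): hands the job in, once; it reports no verdict.
Trained networks look in the newest picture that a camera, given by its name, has taken for a name from the list of things; names that differ only in an ending like _2 or _b are one class to them, and where a whole thing is asked for, a point or a joint stands for the part that bears it (a point fixed in the world has none). Each returns a list of dicts, best first, with "p" (0 to 1); they miss things now and then, are a little off and sometimes report something else, mostly with a low value. They report only what shows in the picture. A call takes as long as a camera call. They do not tell look-alikes from the thing itself.
- models.recognise(camera, target): "point" ([column, row] in pixels, amid what is visible of it).
- models.masks_of(camera, target): "mask" (384x512 bool, what is visible of it) and "point" ([column, row] in pixels, amid what is visible of it).
The state is a dict: "time": time; "qpos": joint angles; "qd": joint speeds; "tau": joint torques, N m; "tcp_pos": TCP position; "eef_rot": TCP orientation; "contact_force": force on the tool from outside, world axes, zero at the start; "wrist_torque": the same for the moment, N m; "width": finger opening in m.
Only numpy, scipy, OpenCV 4.12 (cv2) and the standard library are available. Lean on these libraries where they do the work, as an engineer would, in place of code of your own. Each camera call takes 0.05 s, during which the arm holds its last target. There are 200 camera calls.

## Working session

There is one attempt and no reset: what is moved stays moved. The work goes in short steps, each a Python script; the robot and the scene stay as the last script left them, time stands still between calls to the robot, and variables do not carry over. Pictures are saved under pics/ and viewed, about 8 in all and at most 12, crops included, and the job is handed in when it is done.

```bash
ls; mkdir -p pics
python3 - <<'E'
from station import ctrl, get_state, vision, models
import cv2, numpy as np
s=get_state(); print(s['time'],s['tcp_pos'],s['eef_rot'],s['width'],ctrl.pinch_z)
ims=[]
for n in ("scene","side"):
    p,d=vision.grab_frame(n); cv2.imwrite(f"pics/{n}0.png",p); np.save(f"{n}0.npy",d)
    c=vision.camera_info(n); C=-c['R'].T@c['t']; print(n,C.round(3),c['mtx'].tolist())
    for t in ("drift","bolt","rack","board","gusset"):
        for r in models.recognise(n,t)[:4]:
            u,v=map(int,r['point']); z=d[v,u]
            X=c['R'].T@(np.linalg.inv(c['mtx'])@[u,v,1]*z-c['t']); print(t,round(r['p'],2),u,v,X.round(3))
    ims.append(p)
print(vision.camera_info("wrist"))
E
```

```text
pics
0.0 [ 0.23494186 -0.57861719  0.23045483] [-8.62156590e-04  9.81450853e-01  1.91711894e-01 -1.69299077e-04] 0.0850404292685339 -0.0187
scene [ 1.247 -0.474  0.792] [[367.53558826471055, 0.0, 250.6209415799345], [0.0, 367.53558826471055, 189.53424474457273], [0.0, 0.0, 1.0]]
drift 0.67 201 194 [ 0.386 -0.149  0.027]
drift 0.46 196 249 [ 0.585 -0.253  0.015]
bolt 0.59 231 233 [ 0.619 -0.16   0.063]
rack 0.95 228 235 [ 0.614 -0.167  0.055]
board 0.79 294 191 [0.549 0.099 0.059]
board 0.29 124 295 [ 0.676 -0.466  0.066]
gusset 0.76 289 173 [0.471 0.133 0.066]
side [0.366 1.024 0.826] [[394.6181074123983, 0.0, 258.55976056567283], [0.0, 394.6181074123983, 191.5138625292569], [0.0, 0.0, 1.0]]
drift 0.69 265 238 [0.489 0.147 0.013]
drift 0.66 308 186 [ 0.378 -0.119  0.034]
drift 0.6 259 161 [ 0.577 -0.276  0.022]
drift 0.47 264 166 [ 0.558 -0.282 -0.003]
rack 0.85 255 177 [0.366 1.024 0.826]
board 0.73 264 240 [0.491 0.158 0.014]
gusset 0.78 271 219 [0.476 0.12  0.067]
{'mtx': array([[330.42789339,   0.        , 253.19374876],
       [  0.        , 330.42789339, 189.95044924],
       [  0.        ,   0.        ,   1.        ]]), 'hand_eye': array([[ 3.83683960e-04, -9.55002610e-01, -2.96597148e-01,
         7.61541755e-02],
       [ 9.99999885e-01,  4.51928996e-04, -1.61530398e-04,
        -4.04745870e-04],
       [ 2.88302803e-04, -2.96597052e-01,  9.55002673e-01,
        -1.42852235e-01],
       [ 0.00000000e+00,  0.00000000e+00,  0.00000000e+00,
         1.00000000e+00]])}
```

```bash
python3 -c "
import cv2
for n in ('scene','side'): cv2.imwrite(f'pics/{n}0b.png',cv2.resize(cv2.imread(f'pics/{n}0.png'),(800,600),interpolation=cv2.INTER_CUBIC))"
```

```text
(no output)
```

View pics/scene0b.png

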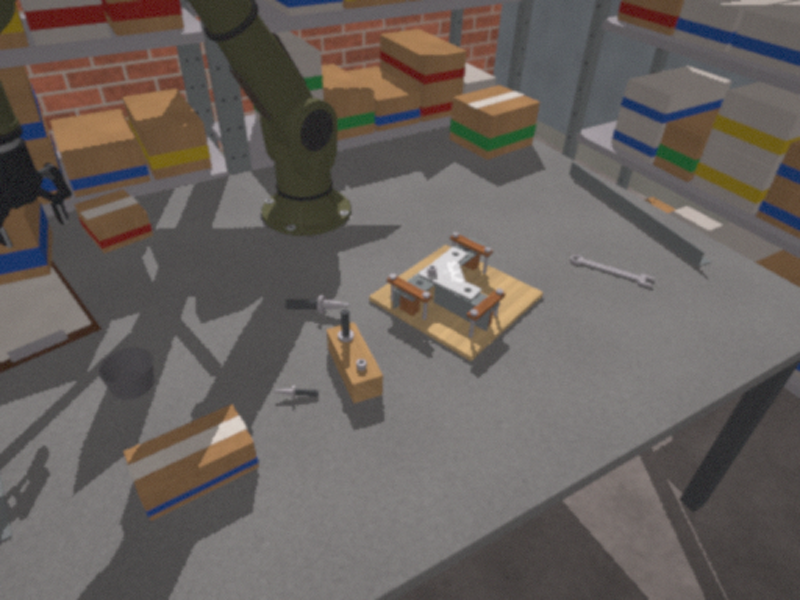

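View pics/side0b.png

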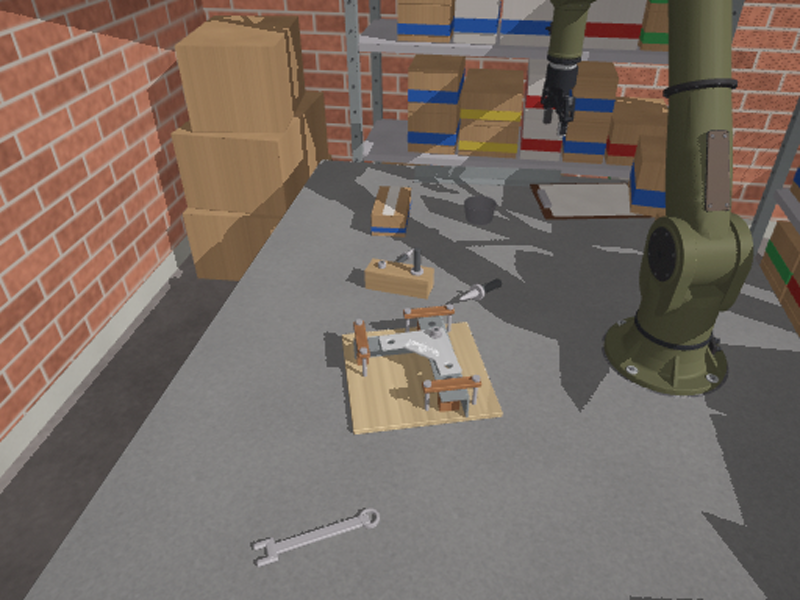

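Upright in the block stand a drift (scene 345,325 scaled) and a bolt (361,366). Two other drifts lie loose, one larger and one smaller. The gusset's corner bolt is at (434,325) in the side view, its post leg runs towards world +y and its rail leg towards +x. Next, closer wrist views.

```bash
cat > h.py <<'E'
from station import ctrl, get_state, vision, ticket, models
import cv2, numpy as np
from scipy.spatial.transform import Rotation as Ro
def down(yaw):  # tool z down, tool x at angle yaw from world x
    q=(Ro.from_euler('z',yaw)*Ro.from_quat([1,0,0,0])).as_quat(); return [q[3],q[0],q[1],q[2]]
def T_of(s):
    q=np.array(s['eef_rot']); T=np.eye(4); T[:3,:3]=Ro.from_quat([q[1],q[2],q[3],q[0]]).as_matrix(); T[:3,3]=s['tcp_pos']; return T
def wcam(s): return T_of(s)@vision.camera_info('wrist')['hand_eye']   # cam->world
def ray(T,K,uv):
    d=T[:3,:3]@(np.linalg.inv(K)@[uv[0],uv[1],1]); return T[:3,3],d
def at_z(T,K,uv,z):
    o,d=ray(T,K,uv); return o+d*(z-o[2])/d[2]
def proj(T,K,X):
    c=np.linalg.inv(T)@np.append(X,1); p=K@c[:3]; return p[:2]/p[2]
def tri(rays):
    A=0;b=0
    for o,d in rays:
        d=d/np.linalg.norm(d); P=np.eye(3)-np.outer(d,d); A=A+P; b=b+P@o
    return np.linalg.solve(A,b)
KW=vision.camera_info('wrist')['mtx']
E
python3 - <<'E'
from h import *
for i,p in enumerate([(0.56,-0.15,0.25),(0.55,0.04,0.25),(0.49,0.12,0.22)]):
    try: ctrl.movep(p,down(0))
    except ctrl.Unreachable as e: print('unreach',i,e); continue
    ctrl.pause(0.2); s=get_state(); im,d=vision.grab_frame('wrist')
    T=wcam(s); np.savez(f'w{i}.npz',T=T,d=d,im=im); cv2.imwrite(f'pics/w{i}.png',im)
    print(i,s['time'],s['tcp_pos'],s['qpos'].round(2) if hasattr(s['qpos'],'round') else s['qpos'])
    for t in ("drift","bolt","rack","board","gusset"):
        for r in models.recognise('wrist',t)[:3]:
            u,v=map(int,r['point']); z=float(d[v,u]); X=(T@np.append(np.linalg.inv(KW)@[u,v,1]*z,1))[:3]
            print(t,round(r['p'],2),u,v,X.round(3))
a=[cv2.imread(f'pics/w{i}.png') for i in (0,1)]
cv2.imwrite('pics/w01.png',cv2.resize(a[0],(800,600),interpolation=cv2.INTER_CUBIC))
E
```

```text
0 2.7417 [ 0.55978826 -0.15092087  0.24989115] [ 0.44  0.43 -0.34  1.59  0.15  1.15 -1.5 ]
drift 0.89 348 137 [ 0.581 -0.259  0.015]
drift 0.69 246 195 [ 0.537 -0.143  0.092]
drift 0.66 247 290 [ 0.394 -0.142  0.036]
bolt 0.82 260 113 [ 0.612 -0.157  0.063]
bolt 0.2 507 269 [ 0.412 -0.477  0.017]
rack 0.89 256 142 [ 0.582 -0.153  0.051]
board 0.71 56 200 [0.506 0.087 0.016]
gusset 0.71 20 246 [0.47  0.106 0.065]
1 4.025 [0.55029663 0.03818767 0.24985447] [ 0.14  0.39 -0.38  1.66  0.16  1.12 -1.85]
drift 0.74 433 188 [ 0.532 -0.137  0.084]
drift 0.58 418 292 [ 0.357 -0.187  0.001]
drift 0.52 499 118 [ 0.592 -0.24   0.011]
bolt 0.59 451 101 [ 0.613 -0.152  0.063]
bolt 0.38 174 187 [0.528 0.12  0.067]
rack 0.96 426 129 [ 0.585 -0.139  0.051]
board 0.81 174 186 [0.529 0.121 0.065]
gusset 0.95 181 228 [0.482 0.116 0.066]
2 5.025 [0.49088628 0.11899334 0.22017061] [ 0.01  0.35 -0.4   1.83  0.16  1.   -2.03]
drift 0.66 478 251 [ 0.393 -0.13   0.032]
rack 0.59 497 107 [ 0.548 -0.119  0.03 ]
board 0.87 236 144 [0.518 0.135 0.066]
gusset 0.74 250 192 [0.473 0.123 0.067]
```

```bash
python3 -c "
import cv2,numpy as np
a=cv2.imread('pics/w0.png')[60:320,170:420];b=cv2.imread('pics/w2.png')[60:320,130:380]
c=np.hstack([cv2.resize(x,None,fx=1.6,fy=1.6,interpolation=cv2.INTER_CUBIC) for x in(a,)]+[cv2.resize(b,None,fx=1.6,fy=1.6,interpolation=cv2.INTER_CUBIC)]);print(c.shape)
cv2.imwrite('pics/c02.png',c)
b=cv2.imread('pics/w2.png')[90:290,140:400];cv2.imwrite('pics/c2.png',cv2.resize(b,None,fx=3,fy=3,interpolation=cv2.INTER_CUBIC))"
```

```text
(416, 800, 3)
```

View pics/c02.png

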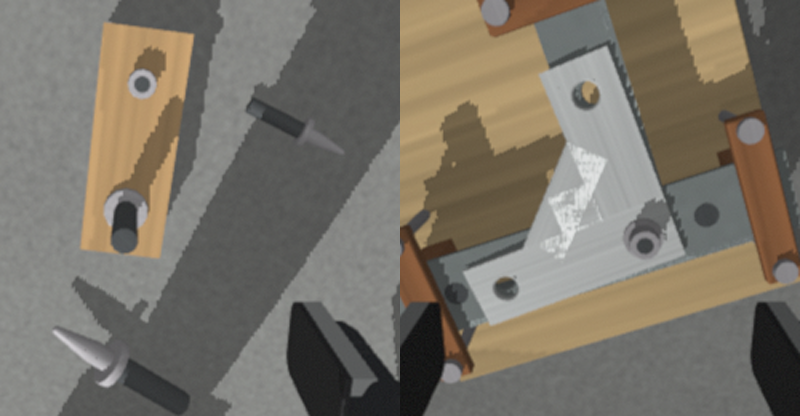

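View pics/c2.png

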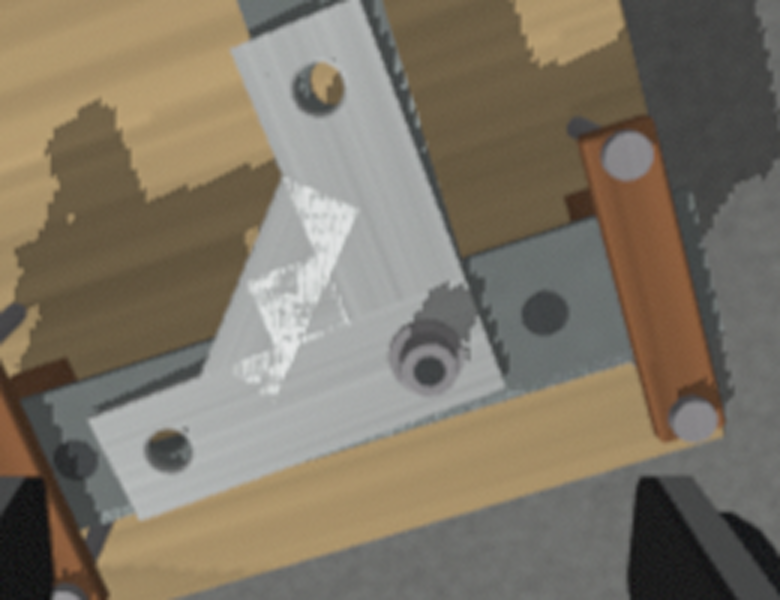

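The crop shows the gusset's post hole at c2 (169,450), its rail hole at (319,88) and the corner bolt head at (428,370). In the rack, the bolt head is at c02 (142,84) and the drift at (125,210). Now fitting the geometry from the depth clouds and the pixels.

Run:
```python
from h import *
W=[np.load(f'w{i}.npz') for i in range(3)]
def cloud(w):
    d=w['d']; v,u=np.mgrid[:384,:512]; P=np.stack([(u-KW[0,2])/KW[0,0]*d,(v-KW[1,2])/KW[1,1]*d,d,np.ones_like(d)],-1)
    X=(P@w['T'].T)[...,:3]; X[d<=0]=np.nan; return X
C=[cloud(w) for w in W]
# board top edges
for i in (1,2):
    X=C[i]; hsv=cv2.cvtColor(W[i]['im'],cv2.COLOR_BGR2HSV)
    for lo,hi in ((.006,.018),):
        m=(X[...,2]>lo)&(X[...,2]<hi)&(hsv[...,1]>60)&(X[...,1]>-.06)&(X[...,0]>.33)
        m=cv2.morphologyEx(m.astype('u1'),cv2.MORPH_OPEN,np.ones((3,3)))>0
        P=X[m][:,:2].astype('f4'); r=cv2.minAreaRect(P*1000); print('board',i,len(P),r,np.median(X[m][:,2]))
def region(i,c,rad,z0,z1,name):
    X=C[i]; m=(X[...,2]>z0)&(X[...,2]<z1)&(np.hypot(X[...,0]-c[0],X[...,1]-c[1])<rad); P=X[m]
    if len(P)<5: print(name,i,'few',len(P)); return
    c2,r=cv2.minEnclosingCircle(P[:,:2].astype('f4')*1000); print(name,i,len(P),'mean',(P.mean(0)*1000).round(1),'circ',np.round(c2,1),round(r,1))
for i in (0,1):
    region(i,(.537,-.146),.03,.106,.120,'drift top'); region(i,(.537,-.146),.03,.053,.060,'collar'); region(i,(.612,-.155),.02,.058,.068,'bolt')
    X=C[i]; m=(abs(X[...,2]-.05)<.003)&(X[...,0]>.48)&(X[...,0]<.68)&(X[...,1]>-.21)&(X[...,1]<-.08); print('rack',cv2.minAreaRect(X[m][:,:2].astype('f4')*1000))
for i in (1,2): region(i,(.445,.07),.06,.076,.09,'cbolt')
px={'post':(196.3,240),'rail':(246.3,119.3)}
for k,p in px.items(): print(k,at_z(W[2]['T'],KW,p,.066).round(4))
print('cb',at_z(W[2]['T'],KW,(282.7,213.3),.080).round(4))
```

```text
board 1 26161 ((488.1894836425781, 140.96080017089844), (269.7590026855469, 270.172119140625), 18.42563819885254) 0.012176636656326234
board 2 35918 ((488.33251953125, 140.84295654296875), (269.6969909667969, 269.49005126953125), 18.405237197875977) 0.012132736535599487
drift top 0 243 mean [ 530.7 -145.2  111.6] circ [ 529.7 -145.1] 7.9
collar 0 331 mean [ 534.  -145.4   56.1] circ [ 529.8 -145.2] 14.9
bolt 0 260 mean [ 613.1 -155.8   62. ] circ [ 612.9 -155.7] 9.0
rack ((570.9392700195312, -150.49856567382812), (56.075660705566406, 150.5187530517578), 82.73719787597656)
drift top 1 294 mean [ 530.5 -143.6  111.4] circ [ 529.6 -144.5] 8.3
collar 1 384 mean [ 532.2 -141.    56.1] circ [ 529.9 -144.8] 15.0
bolt 1 305 mean [ 613.1 -154.5   61.9] circ [ 613.2 -155.1] 9.1
rack ((571.2462768554688, -150.37147521972656), (58.00593948364258, 150.2960968017578), 82.75885009765625)
cbolt 1 257 mean [455.6  80.4  79.6] circ [447.4  55.7] 46.5
cbolt 2 343 mean [455.3  80.6  79.7] circ [447.2  55.8] 46.5
post [0.423  0.1758 0.066 ]
rail [0.54   0.1255 0.066 ]
cb [0.4566 0.0925 0.08  ]
```

Everything agrees with the sizes given: the board fits at 270 mm, the rack holes are 83.8 mm apart, the collar radius is 15 mm, and the gusset is turned about 0.056 rad. The frame offset is about +9 mm. Grasping the drift.

```bash
cat >> h.py <<'E'
BY=np.deg2rad(18.41); BC=np.array([.48825,.1409]); BR=np.array([[np.cos(BY),-np.sin(BY)],[np.sin(BY),np.cos(BY)]])
def b2w(x,y): return BC+BR@np.array([x,y])
def w2b(p): return BR.T@(np.array(p)[:2]-BC)
def fb(s,f0=0):  # contact force in board axes
    f=np.array(s['contact_force'])-f0; return np.append(BR.T@f[:2],f[2])
DR=np.array([.5298,-.1450]); BO=np.array([.6130,-.1554]); YAW=BY-np.pi/2
E
python3 - <<'E'
from h import *
for y in (BY+np.pi/2,BY-np.pi/2):
    for p in ([*DR,.069],[*b2w(-.045,.054),.085],[*BO,.052]):
        q=ctrl.ik(p,down(y)); print(round(y,2),None if q is None else np.round(q,2))
ctrl.movep([*DR,.15],down(YAW)); ctrl.movel([*DR,.069])
print(get_state()['time'],get_state()['tcp_pos'])
ctrl.close_gripper(60); s=get_state(); print(s['time'],s['width'],s['contact_force'])
ctrl.movel([*DR,.175]); s=get_state(); print(s['time'],s['width'],s['contact_force'])
ctrl.movep([*b2w(-.0475,.054),.175],down(YAW)); ctrl.pause(.2); s=get_state(); im,d=vision.grab_frame('wrist')
print(s['time'],s['tcp_pos'],w2b(s['tcp_pos']),s['contact_force'],s['wrist_torque'],s['qpos'])
np.savez('w3.npz',T=wcam(s),d=d,im=im); cv2.imwrite('pics/w3.png',cv2.resize(im,(800,600),interpolation=cv2.INTER_CUBIC))
E
```

```text
1.89 [ 0.69  0.67 -0.74  1.9   0.61  0.81 -0.06]
1.89 [ 0.08  0.55 -0.77  2.1   0.58  0.72 -0.75]
1.89 [ 0.63  0.79 -0.74  1.68  0.64  0.92 -0.04]
-1.25 [ 0.26  0.57 -0.05  1.9   0.04  0.66 -2.64]
-1.25 [-0.83  0.51  0.55  2.11 -0.45  0.63 -2.78]
-1.25 [ 0.24  0.69 -0.05  1.69  0.04  0.76 -2.65]
7.0917 [ 0.53041469 -0.14445242  0.06963111]
7.7417 0.01455866447231678 [-1.62085774 -0.31185876  3.52992296]
8.6 0.014826046300150842 [-1.03321684  0.15642075 -1.12366027]
10.2417 [0.42662351 0.17628324 0.1750333 ] [-0.04729796  0.0530349 ] [-0.12360396 -0.87485215 -1.43138461] [-0.04784018 -0.06601972  0.01560951] [-0.98160194  0.40176964  0.75438103  2.00473138 -0.35818806  0.86889461
 -2.85342728]
```

View pics/w3.png

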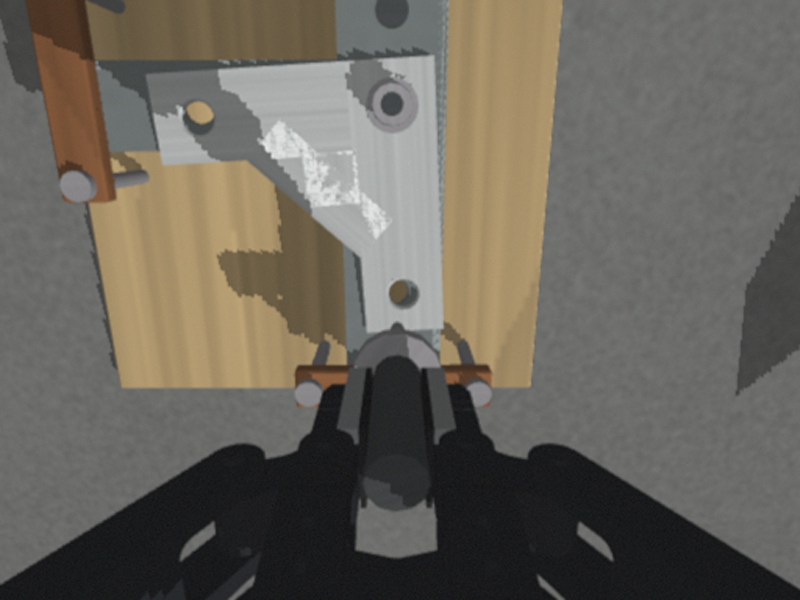

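Drift held; the post hole is open in view at (403,293), with the rail hole at (199,113) and the corner bolt at (391,104). I'll recheck the offset from this view, then ease the drift in.

```bash
cat > ins.py <<'E'
from h import *
def insert(x,y,z0,z1,step,fx=None,lim=22,g=.0002,f0=None,zstop=None):
    """step down from z0 to z1 at board (x,y), giving way to side forces; fx(z): wanted x"""
    log=[]; z=z0
    while z>z1+1e-6:
        z=max(z-step,z1); ctrl.movel([*b2w(x,y),z],max_speed=.05); s=get_state(); f=fb(s,f0)
        log.append((round(s['time'],2),*(1e3*np.append(w2b(s['tcp_pos']),s['tcp_pos'][2])).round(1),*f.round(1)))
        if f[2]>lim or np.hypot(*f[:2])>lim: print('STOP',log[-1]); break
        if abs(f[0])>2: x+=np.clip(g*f[0],-.0006,.0006)
        if abs(f[1])>2: y+=np.clip(g*f[1],-.0006,.0006)
        if fx is not None and abs(f[0])<8: x+=np.clip(fx(z)-x,-.0003,.0003)
    for l in log: print(*l)
    return x,y,z
E
python3 - <<'E'
from ins import *
T=np.load('w3.npz')['T']
for n,p,z in (('post',(403,293),.066),('rail',(199,113),.066),('cb',(391,104),.080)):
    print(n,(1e3*w2b(at_z(T,KW,np.array(p)*.64,z))).round(1))
f0=np.array(get_state()['contact_force'])
ctrl.movel([*b2w(-.0475,.054),.130]); s=get_state(); print(s['time'],fb(s,f0),w2b(s['tcp_pos']))
r=insert(-.0475,.054,.130,.116,.002,f0=f0); print(r); np.save('f0.npy',f0)
E
```

```text
post [-50.7  54. ]
rail [ 43.4 -32.6]
cb [-45.  -35.6]
10.7417 [-0.33350799 -0.10035308  1.01706109] [-0.04752923  0.05353473]
10.99 -47.1 54.0 128.6 -0.0 -0.4 0.7
11.24 -47.5 54.1 126.1 0.4 0.2 0.9
11.49 -47.6 54.0 123.9 -0.4 0.3 -0.0
11.74 -47.6 54.0 121.9 0.4 0.3 0.1
11.99 -47.6 54.0 119.9 0.1 0.6 0.3
12.24 -47.6 54.0 117.9 0.3 0.7 -0.0
12.49 -47.6 54.0 115.9 0.5 -0.4 -0.5
(-0.0475, 0.054, 0.116)
```

The nose is through both plates with no contact. Continuing down, ramping x to -45.

Run:
```python
from ins import *
f0=np.load('f0.npy')
r=insert(-.0475,.054,.116,.088,.0015,fx=lambda z:-.045-.0025*np.clip((z-.092)/.024,0,1),f0=f0); print(r)
```

```text
12.74 -47.5 54.0 114.4 -0.2 0.9 0.1
12.99 -47.4 54.0 112.9 0.2 0.8 0.7
13.24 -47.3 54.0 111.4 -0.8 0.1 -0.2
13.49 -47.3 54.0 109.8 -0.4 1.1 0.6
13.74 -47.4 54.0 108.3 -2.0 -0.4 1.0
13.99 -47.4 54.0 106.7 -4.1 -0.3 0.4
14.24 -47.6 54.0 105.3 -4.3 -0.4 1.2
14.49 -47.5 53.9 104.0 -4.8 -0.3 2.8
14.74 -47.4 53.9 102.6 -5.1 -0.3 4.4
14.99 -47.3 53.9 101.2 -3.1 -0.1 4.3
15.24 -47.2 53.9 99.8 -1.4 -0.5 5.7
15.49 -47.0 53.9 98.3 -1.2 -0.3 6.1
15.74 -46.8 53.9 96.6 1.0 -0.7 3.6
15.99 -46.6 53.9 95.1 0.5 -0.6 3.9
16.24 -46.4 53.9 93.7 1.2 -1.2 5.0
16.49 -46.2 53.9 92.1 2.4 -0.8 4.2
16.74 -46.0 54.0 90.4 -0.1 -1.7 4.0
16.99 -45.9 53.9 88.9 0.2 -1.8 3.0
17.24 -45.9 54.0 87.8 -1.3 -1.1 4.9
(np.float64(-0.0450309389368945), 0.054, 0.088)
```

Run:
```python
from ins import *
f0=np.load('f0.npy')
r=insert(-.04535,.054,.088,.0825,.0008,f0=f0,lim=14); print(r)
s=get_state(); print(s['time'],fb(s,f0),(1e3*w2b(s['tcp_pos'])).round(2),s['tcp_pos'][2],s['width'])
```

```text
STOP (18.49, np.float64(-45.9), np.float64(53.9), np.float64(85.0), np.float64(-3.3), np.float64(0.9), np.float64(18.2))
17.49 -45.8 54.0 87.1 -2.1 -1.8 5.1
17.74 -45.9 54.0 86.3 -2.1 -0.9 4.7
17.99 -45.9 54.0 85.6 -1.3 -1.4 5.1
18.24 -45.9 54.0 85.1 -2.6 -2.6 9.2
18.49 -45.9 53.9 85.0 -3.3 0.9 18.2
(np.float64(-0.046724084251428814), np.float64(0.053480578319863935), 0.08400000000000002)
18.4917 [-3.28431098  0.93498066 18.21460614] [-45.92  53.91] 0.08496482599875449 0.014224457441413216
```

The collar has seated: force rises from about 5 N to 18 N at tcp z = 85.0 mm, against 85.6 expected. Relieving the push, releasing, backing off and looking.

Run:
```python
from ins import *
f0=np.load('f0.npy')
ctrl.movel([*b2w(-.0457,.0539),.0848],max_speed=.05); print(fb(get_state(),f0))
ctrl.ungrasp(); s=get_state(); print(s['time'],s['width'])
ctrl.movel([*b2w(-.0457,.0539),.19],max_speed=.25)
ctrl.movep([*b2w(.015,.03),.24],down(BY)); ctrl.pause(.2)
s=get_state(); im,d=vision.grab_frame('wrist'); T=wcam(s); np.savez('w4.npz',T=T,d=d,im=im)
print(s['time'],s['qpos'].round(2) if hasattr(s['qpos'],'round') else s['qpos'])
v,u=np.mgrid[:384,:512]; P=np.stack([(u-KW[0,2])/KW[0,0]*d,(v-KW[1,2])/KW[1,1]*d,d,np.ones_like(d)],-1); X=(P@T.T)[...,:3]
B=(X[...,:2]-BC)@BR
for n,z0,z1 in (('handle top',.120,.140),('collar top',.070,.0745)):
    m=(d>0)&(X[...,2]>z0)&(X[...,2]<z1)&(np.hypot(B[...,0]+.045,B[...,1]-.054)<.025)
    print(n,m.sum(),np.median(X[m][:,2]),cv2.minEnclosingCircle((B[m]*1000).astype('f4')))
c=proj(T,KW,[*b2w(0,0),.066]); print(c, proj(T,KW,[*b2w(.045,-.036),.066]),proj(T,KW,[*b2w(-.045,.054),.066]))
cv2.imwrite('pics/w4.png',cv2.resize(im,(800,600),interpolation=cv2.INTER_CUBIC))
```

```text
[-2.69162123 -1.33337465 12.09166548]
19.425 0.08562164278733075
21.425 [-0.65  0.36  0.37  1.76 -0.15  1.05 -1.48]
handle top 302 0.12798398470826308 ((-45.310970306396484, 53.657623291015625), 8.447943687438965)
collar top 344 0.0721353673984636 ((-44.71504592895508, 53.886192321777344), 14.81423568725586)
[283.99125032 182.71100826] [322.9633943  137.45469545] [230.70284991 224.42964332]
```

View pics/w4.png

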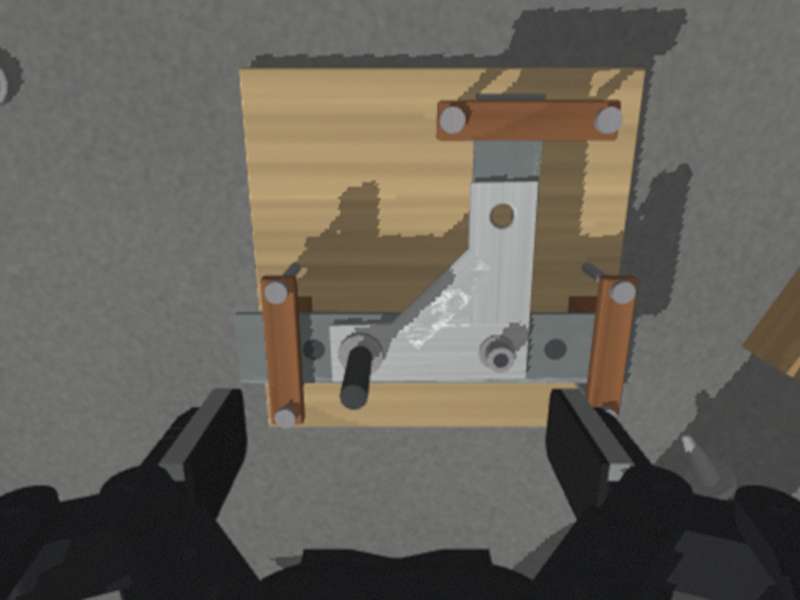

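The drift stands home: collar top at 72.1 mm, centre near (-44.9, 53.8), handle upright, and the gusset looks in line. The rail hole is at (502,215). I'll measure it numerically, then fetch the bolt.

Run:
```python
from ins import *
w=np.load('w4.npz'); T,d,im=w['T'],w['d'],w['im']
v,u=np.mgrid[:384,:512]; P=np.stack([(u-KW[0,2])/KW[0,0]*d,(v-KW[1,2])/KW[1,1]*d,d,np.ones_like(d)],-1); X=(P@T.T)[...,:3]; B=(X[...,:2]-BC)@BR
m=((X[...,2]<.0635)&(np.hypot(u-322,v-137.5)<11)&(d>0)).astype('u1')
n,l,st,ce=cv2.connectedComponentsWithStats(m)
for i in range(1,n): print('hole',st[i],ce[i],(1e3*w2b(at_z(T,KW,ce[i],.066))).round(1))
# gusset outer (−x) edge & rail-leg edges angle from depth
g=(abs(X[...,2]-.066)<.0015)
e=[]
for x in np.arange(-.02,.055,.003):
    k=g&(abs(B[...,0]-x)<.0015)&(B[...,1]<-.03+.02)
    if k.sum()>3: e.append((x,B[k][:,1].min()))
e=np.array(e); print('rail leg -y edge slope',np.polyfit(e[:,0],e[:,1],1))
# fetch bolt
ctrl.movep([*BO,.12],down(BY)); ctrl.movel([*BO,.053],max_speed=.1); s=get_state(); print(s['time'],s['tcp_pos'],s['contact_force'])
ctrl.close_gripper(50); s=get_state(); print(s['time'],s['width'],s['tcp_pos'],s['contact_force'])
```

```text
hole [314 130  15  15 181] [321.30939227 136.94475138] [ 45.5 -34.4]
rail leg -y edge slope [ 0.87681509 -0.08743784]
23.675 [ 0.61339657 -0.15548926  0.05351614] [-0.70098059  0.50365245  0.77094973]
24.3333 0.015160320132985114 [ 0.61313767 -0.15538218  0.05337913] [-1.43564849  0.80563391  5.31974123]
```

Run:
```python
from ins import *
w=np.load('w4.npz'); T=w['T']; print('cb',(1e3*w2b(at_z(T,KW,(319.9,225.3),.08))).round(1))
ctrl.movel([*BO,.16],max_speed=.2); s=get_state(); print(s['time'],s['width'],s['contact_force'])
p,_=vision.grab_frame('side'); p2,_=vision.grab_frame('wrist')
c=vision.camera_info('side'); x=c['mtx']@(c['R']@np.array([*BO,.15])+c['t']); u,v=(x[:2]/x[2]).astype(int); print(u,v)
a=cv2.resize(p[max(v-45,0):v+55,u-50:u+50],(400,400),interpolation=cv2.INTER_CUBIC)
b=cv2.resize(p2[200:384,160:344],(400,400),interpolation=cv2.INTER_CUBIC); cv2.imwrite('pics/b5.png',np.hstack([a,b]))
```

```text
cb [-39.9 -35.5]
25.0167 0.01494497441970342 [-0.02667521  0.3711402  -0.62804835]
243 146
```

View pics/b5.png

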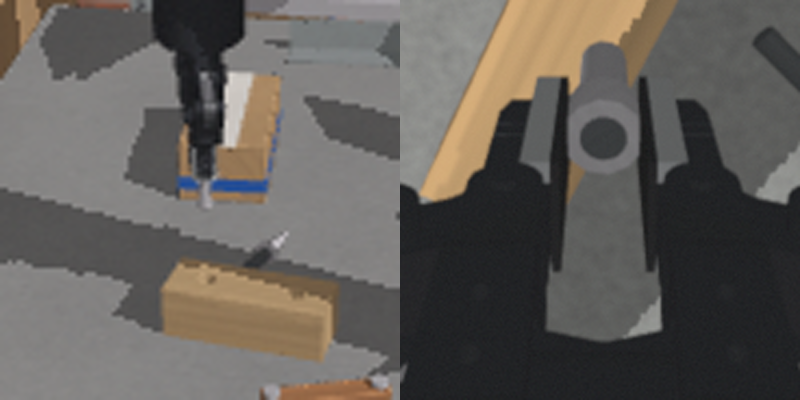

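The bolt is held straight by its head. The gusset's rail hole is only about 1 mm off the rail's hole, so I'll aim between them.

Run:
```python
from ins import *
x,y=.0452,-.0352
ctrl.movep([*b2w(x,y),.16],down(BY)); ctrl.pause(.15); f0=np.array(get_state()['contact_force']); np.save('f1.npy',f0)
ctrl.movel([*b2w(x,y),.104],max_speed=.12); s=get_state(); print(s['time'],fb(s,f0),w2b(s['tcp_pos']))
r=insert(x,y,.104,.0725,.0015,f0=f0,lim=10); print(r)
```

```text
26.9833 [-0.12467068 -0.18495935 -0.13317994] [ 0.04545332 -0.03572363]
27.23 45.5 -35.3 103.1 0.4 -1.4 0.1
27.48 45.2 -35.2 101.1 -0.3 -0.1 0.4
27.73 45.1 -35.2 99.4 0.4 -0.1 -0.1
27.98 45.1 -35.2 97.9 0.6 -0.4 1.0
28.23 45.1 -35.2 96.4 0.4 -0.4 0.1
28.48 45.1 -35.2 94.9 -1.0 -1.0 0.2
28.73 45.1 -35.2 93.4 0.6 0.4 0.8
28.98 45.1 -35.2 91.9 0.2 -0.1 -0.1
29.23 45.1 -35.2 90.4 0.1 -1.0 0.8
29.48 45.2 -35.2 88.9 0.4 0.3 0.4
29.73 45.1 -35.2 87.4 -0.1 -0.6 0.2
29.98 45.1 -35.2 85.9 -0.5 -0.7 0.7
30.23 45.1 -35.2 84.4 0.5 0.1 0.3
30.48 45.1 -35.2 82.9 0.1 -0.5 0.5
30.73 45.1 -35.2 81.4 0.3 -0.6 -0.1
30.98 45.1 -35.2 79.9 0.5 -0.8 1.4
31.23 45.2 -35.2 78.4 0.6 0.3 0.5
31.48 45.1 -35.2 76.9 0.3 -0.5 -0.1
31.73 45.1 -35.2 75.4 0.6 0.1 0.1
31.98 45.1 -35.2 73.9 0.7 0.0 0.7
32.23 45.1 -35.2 72.4 0.6 -0.3 -0.6
(0.0452, -0.0352, 0.0725)
```

Run:
```python
from ins import *
f0=np.load('f1.npy')
x,y,z=insert(.0452,-.0352,.0725,.0692,.0005,f0=f0,lim=3)
ctrl.ungrasp(); s=get_state(); print(s['time'],s['width'],fb(s,f0))
ctrl.movel([*b2w(x,y),.20],max_speed=.15)
ctrl.movel([*b2w(.0,-.01),.25],max_speed=.2); ctrl.pause(.3)
s=get_state(); im,d=vision.grab_frame('wrist'); T=wcam(s); print(s['time'],s['contact_force'])
v,u=np.mgrid[:384,:512]; P=np.stack([(u-KW[0,2])/KW[0,0]*d,(v-KW[1,2])/KW[1,1]*d,d,np.ones_like(d)],-1); X=(P@T.T)[...,:3]; B=(X[...,:2]-BC)@BR
for n,c,z0,z1 in (('handle top',(-.045,.054),.120,.140),('collar top',(-.045,.054),.070,.0745),('bolt head top',(.045,-.036),.072,.095)):
    m=(d>0)&(X[...,2]>z0)&(X[...,2]<z1)&(np.hypot(B[...,0]-c[0],B[...,1]-c[1])<.022)
    print(n,m.sum(),np.median(X[m][:,2]) if m.any() else 0,cv2.minEnclosingCircle((B[m]*1000).astype('f4')) if m.any() else 0)
cv2.imwrite('pics/w6.png',cv2.resize(im,(800,600),interpolation=cv2.INTER_CUBIC))
```

```text
32.48 45.2 -35.2 72.0 0.8 -0.5 0.2
32.73 45.2 -35.2 71.5 -0.1 -0.6 0.3
32.98 45.2 -35.2 71.0 0.5 0.2 -0.3
33.23 45.2 -35.2 70.5 -1.1 0.0 -0.3
33.48 45.2 -35.2 70.0 0.2 -0.0 -0.0
33.73 45.2 -35.2 69.5 0.8 -0.2 -0.6
33.98 45.2 -35.2 69.4 -1.0 0.6 1.8
34.6667 0.08527185915401357 [ 0.55358017 -0.71287604  1.07867172]
36.5 [-0.17630039  0.41372644 -0.31622034]
handle top 296 0.12795210324793668 ((-45.23930358886719, 53.61298370361328), 8.10903263092041)
collar top 334 0.07205384397528417 ((-44.99187469482422, 53.66633605957031), 14.795235633850098)
bolt head top 288 0.07819173467145096 ((45.219852447509766, -34.88188934326172), 8.831306457519531)
```

View pics/w6.png

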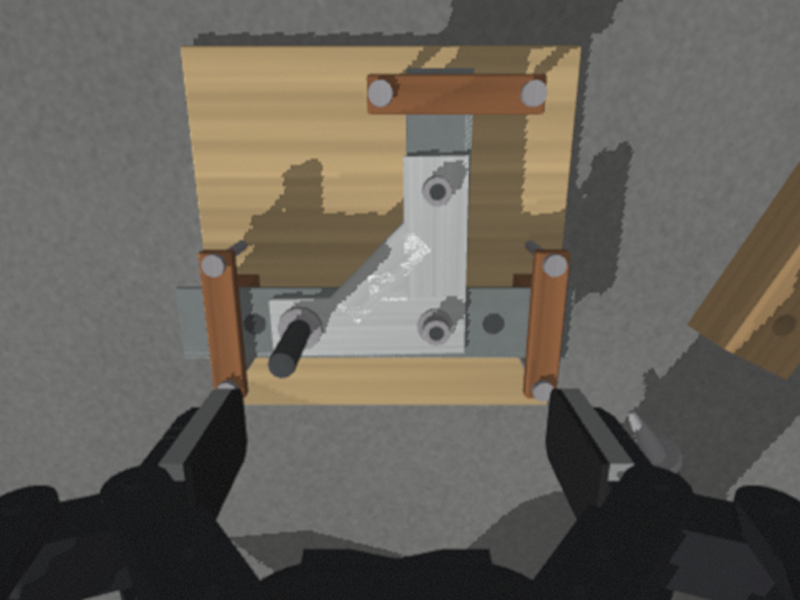

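The bolt head top is at 78.2 mm, so it is flat on the gusset (436,190). The drift's collar top is at 72.1 mm, so it is flat too (300,325), and the gusset's edges run parallel with the frame. Handing in.

```bash
python3 -c "
from station import ticket,get_state
print(ticket.close_job(), get_state()['time'])"
```

```text
the job is handed in; nothing more can be done
the job is handed in; nothing more can be done
```

The drift and the bolt are both fully in and released, and I handed the job in at about 36.5 s of the 72 s allowed; no verdict was reported.

- **Drift:** I took the one standing in the block (30 mm collar, the middle size). I eased it down through the gusset and post with about 5 N of wedging, stopping at 18 N when the collar seated. The collar top was at 72.1 mm, against 72 for fully home. It stands upright at board (-45.0, +53.7) mm, so the frame lies about +9 mm along y.
- **Bolt:** It went into the rail hole at board (45.2, -34.9) mm with less than 2 N, head top at 78.2 mm (78 expected).
- **Bystanders:** The gripper went nowhere near the carton, spanner or tub. I did not measure them again at the end.

**Checks that failed or disagreed:**
- **Rail hole:** With the drift home, the gusset's rail hole measured 1 to 1.7 mm towards +y of where the drift and corner bolt place it. That leaves the gusset about 0.012 to 0.019 rad off true, inside the 0.022 limit. I did not measure the angle again after the bolt went in; in the last picture its edges look parallel to the frame.
- **Edge-slope check:** My attempt to read the gusset's angle from its edge gave a nonsense value, and I dropped it.
- **Corner bolt:** One reading of its x was about 5 mm off, from a rough pixel pick. I used only its y value.
- **Drift x:** The arm's own reading differed from the camera's by about 0.9 mm.
- **Finger width:** It read 1 to 3 mm low on both grasps; a picture showed the bolt held straight.

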